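# Nip up the cap nut of the water point

### The arm

A 6-joint arm with a two-finger parallel gripper is mounted at the origin on a cart in front of the work surface, level with it; the furniture and walls round the work are solid. World frame = base frame: x ahead of the robot, y to its left, z up, the work surface at z = 0. Lengths are in m, angles in degrees, forces in N, time in s.
With the tool pointing down it reaches from about 0.35 to 0.725 m from the base axis. Payload 4.3 kg.
Tool frame: the origin (TCP) lies midway between the tips of the shut fingers; the grasp point (between the pads) lies 19 mm behind it; z points along the fingers, y is the line along which they close (so a half turn about z gives the same grasp; the last joint's range is limited). The gripper opens to 85 mm and grips with 20 to 120 N. Pads are 22 mm wide; open, the fingers measure 114 mm over their backs; the gripper's body (76 mm by 85 mm) begins 54 mm behind the grasp point. The pads swing forward as they close: fully open they stand 13 mm farther back than shut.
Start: joints at [58.768, 21.618, 4.641, 73.018, 0, 83.68], TCP at [0.242, 0.522, 0.231] pointing down, gripper open.
Joint ranges: [-156.06, 156.06], [-48.1, 94.91], [-58.44, 69.94], [-101.28, 121.22], [-78.64, 73.56], [-180, 180]. Speed limits (degrees/s): [147.25, 147.25, 180, 180, 180, 180].

### API

Orientations are given as a 3x3 rotation matrix whose columns are the frame's x, y, z axes.
In Python, from workcell import robot gives the robot as it stands.
- The arm moves only by the shell command python3 -m inch 'ROWS' [FORCE]. ROWS is a JSON list of rows, 1 to 10 of them, each of 7 numbers: dx, dy, dz in m, then a rotation vector rx, ry, rz in degrees, then the finger opening in m; each row shifts and turns the commanded pose from where the row before left it, along the tool's axes as they then stand; what a row does not reach is not made up. A row lasts 1/8 s, in which the tool goes at most 0.0625 m and 10.7 degrees, less where a joint would pass 70% of its speed; a pose out of reach is approached as far as the arm can. The fingers move at their own pace and stop on an object; FORCE is the grip in N (left out, the last holds). Time passes only in rows, so rows that do not move let the fingers close. It prints the time, the measured TCP pose, the force, the opening and the grip force at its end.
- robot.get_obs(): the state, without advancing time (a new reading comes with each control period).
- robot.grab_frame(name): name is "scene" or "top" or "wrist"; returns (picture, depth): 420x560x3 uint8, red, green, blue; 420x560 float32, m along the optical axis (not along the pixel's ray), 0 where there is no reading.
- robot.calibration(name): a dict with "fx", "fy", "cx", "cy" (pixels), "R" (3x3) and "t" (3): a world point X has camera coordinates R X + t. Camera axes: x right, y down, z forward; pixel columns grow to the right and rows downward; lengths in m; the calibration is good to about 2 mm. A picture is of the moment at which its call begins: read the wrist's pose just before it. calibration takes no time and is no camera call; for the wrist camera it gives the pose at the moment of the call.
- robot.sign_off(): hands the job in; it is judged then, once.
Trained networks look in the newest picture that a camera, given by its name, has taken for a name from the list of things; names that differ only in an ending like _2 or _b are one class to them, and where a whole thing is asked for, a point or a joint stands for the part that bears it (a point fixed in the world has none). Each returns a list of dicts, best first, with "p" (0 to 1); they miss things now and then, are a little off and sometimes report something else, mostly with a low value. They report only what shows in the picture. A call takes as long as a camera call. They do not tell look-alikes from the thing itself.
- robot.cut_out(camera, label): "pixels" (420x560 bool, what is visible of it) and "bbox" ([left, top, right, bottom] in pixels, round what is visible of it).
The state is a dict: "time": time; "q": joint angles; "qvel": joint speeds; "joint_torque": joint torques, N m; "ee_pos": TCP position; "tool_rot": TCP orientation; "contact_force": force on the tool from outside, world axes, zero at the start; "moment": the same for the moment, N m; "finger_gap": finger opening in m; "grip_force": force on a finger pad.
Only numpy, scipy, OpenCV 4.12 (cv2) and the standard library are available. Lean on these libraries where they do the work, as an engineer would, in place of code of your own. Each camera call takes 0.05 s, during which the arm holds its last target. There are 200 camera calls.

### The job

The domed brass cap nut on the capped water point in the worktop is only finger-tight, and the water is about to be turned back on. Put the adjustable wrench over the nut, roll its worm until the jaws just fit the flats, then turn the nut clockwise with the wrench until it stops. Turn it with the wrench only, not with the fingers, knock nothing else about, and leave the wrench lying flat on the worktop, on the nut or off it.

Things in the scene. Friction and masses are not known exactly. Their poses are not given: they have to be found in the camera images.
- wrench: 300 mm steel adjustable wrench, 0.65 kg, lying flat; origin: underside of the head, where a fitted 30 mm nut's centre lies. x: out of the mouth, along the jaw faces; y: towards the movable jaw; z: up. Head and jaws 15 mm thick; fixed jaw face at y=-15 mm, jaw faces x=-20 to 17 mm, throat at x=-20 mm. The handle (24 to 28 mm wide, 13 mm thick) leaves at 157.5 degrees from +x (towards -x, +y).
- mouth (a point): point on the wrench 7.5 mm above its origin (mid-thickness of the head): the centre of a fitted 30 mm nut. Same axes as the wrench.
- worm_top (a point): highest point of the wrench's worm: at x=-44.5, y=5, z=18.3 mm in the wrench's frame. The worm is a knurled cylinder 18 mm across and 22 mm long, axis along the wrench's y, and stands 3.3 mm proud of the head's upper face. It rolls stiffly (about 0.04 N m) when a fingertip pressed on it with 8 to 15 N is dragged along the wrench's x.
- handle_grip (a point): point in the handle at mid-thickness (7 mm above the underside), 91 mm from the origin, near the centre of mass: x=-87.3, y=23.7 mm in the wrench's frame; the handle is about 25 mm wide here. Same axes as the wrench.
- handle_mid (a point): point in the middle of the handle, at mid-thickness, 148 mm from the origin: x=-140.9, y=45.9, z=7 mm in the wrench's frame; the handle is 26 mm wide here and ends 130 mm further out.
- wrench_jaw (a joint): how far the movable jaw has closed, m: the gap between the jaws is 39 mm minus this value, so a snug fit on the nut is near 0.009. It is driven only by the worm (1 mm per radian) and stays where it is left.
- wrench_worm (a joint): turn of the worm, rad (6.3 mm of jaw travel a turn). It grows, and the jaw closes, when the worm's top is dragged along the wrench's +x (towards the mouth); dragging towards the handle opens the jaw.
- water_point: fixed round steel deck flange, 90 mm across, 4 mm high, with the cap nut at its centre; origin on the worktop at its centre, z up. A wrench lowered over the nut rests on the flange, its handle end on the worktop.
- nut_hex (a point): centre of the brass cap nut's hexagon, 17 mm above the worktop: 30 mm across flats, 34.6 mm across corners, from 6 to 28 mm high, a 24 mm dome above it to 39 mm. Turns with the nut: its x axis is square to a pair of flats (other pairs every 60 degrees).
- cap_nut (a joint): turn of the nut, rad: grows clockwise seen from above; stop (tight) at 1.3. It turns stiffly (about 0.35 N m) and stays where it is left.
- label_block: block of paper labels, 60x52x29 mm, loose bystander; origin under its centre.
- dial_timer: red and white kitchen timer, 70 mm across, 58 mm high, loose bystander; origin under its centre.
- masking: roll of masking tape lying flat, 100 mm across, 25 mm high, loose bystander; origin under its centre.
- ramekin_1: white sauce cup, 70 mm across, 42 mm high, loose bystander; origin under its centre.
Not all that is in view belongs to the job. Leave any blue, green or orange look-alike of the water_point alone.

How it is judged:
By the outcome, as a careful person would: the job done as asked, in the order asked, and still so for the second after the job is handed in, with the robot touching nothing.
It also fails if it takes over 64 s, if anything falls off the work surface, if the arm or the gripper's body presses on something with over 40 N, if the wrist force passes 120 N, or if a joint passes its speed limit or range.

## Working session

There is one attempt and no reset: what is moved stays moved. The work goes in short steps, Python scripts to look and compute and a shell command to move; the robot and the scene stay as the last step left them, time stands still between calls to the robot, and variables do not carry over. Pictures are saved under pics/ and viewed, at most 10 in all, crops included, and the job is handed in when it is done.

```bash
mkdir -p pics; ls
cat > h.py <<'E'
import numpy as np, cv2
from workcell import robot
def snap(n,name):
    im,d=robot.grab_frame(n); c=robot.calibration(n)
    cv2.imwrite(f'pics/{name}.png',im[:,:,::-1]); return im,d,c
def world(c,u,v,z):
    K=lambda u,v:np.array([(u-c['cx'])/c['fx'],(v-c['cy'])/c['fy'],1.])
    return np.array(c['R']).T@(K(u,v)*z-np.array(c['t']))
def onplane(c,u,v,h):
    R=np.array(c['R']);o=-R.T@np.array(c['t']);r=R.T@np.array([(u-c['cx'])/c['fx'],(v-c['cy'])/c['fy'],1.])
    return o+r*(h-o[2])/r[2]
def cloud(d,c,m):
    v,u=np.nonzero(m&(d>0));z=d[v,u]
    P=np.stack([(u-c['cx'])/c['fx']*z,(v-c['cy'])/c['fy']*z,z],1)
    return (P-np.array(c['t']))@np.array(c['R'])
def pix(c,X):
    p=np.array(c['R'])@np.array(X)+np.array(c['t']);return p[0]/p[2]*c['fx']+c['cx'],p[1]/p[2]*c['fy']+c['cy']
E
python3 - <<'E'
from h import *
for n in ['top','scene']:
    im,d,c=snap(n,n+'0')
    for l in ['wrench','water_point','nut_hex','worm_top','label_block','dial_timer','masking','ramekin_1']:
        for r in robot.cut_out(n,l)[:3]:
            P=cloud(d,c,r['pixels']); print(n,l,round(r['p'],2),r['bbox'],np.median(P,0).round(3),np.percentile(P,98,axis=0).round(3) if len(P) else '')
o=robot.get_obs();print({k:np.round(v,3).tolist() for k,v in o.items()})
E
```

```text
pics
top wrench 0.75 [189.2, 188.5, 252.1, 288.0] [0.533 0.238 0.013] [0.637 0.313 0.018]
top water_point 0.82 [298.9, 179.2, 326.7, 214.6] [ 0.615 -0.027  0.003] [0.659 0.009 0.037]
top water_point 0.74 [393.4, 198.6, 426.3, 234.1] [ 0.57  -0.278  0.003] [ 0.615 -0.24   0.036]
top water_point 0.64 [327.7, 268.5, 354.0, 303.9] [ 0.386 -0.098  0.003] [ 0.425 -0.06   0.037]
top nut_hex 0.67 [404.1, 209.5, 416.2, 220.3] [ 0.57  -0.276  0.028] [ 0.584 -0.266  0.04 ]
top nut_hex 0.62 [311.7, 192.8, 321.8, 203.4] [ 0.615 -0.026  0.031] [ 0.632 -0.014  0.039]
top nut_hex 0.62 [167.9, 264.7, 182.9, 277.2] [0.416 0.338 0.029] [0.429 0.359 0.039]
top worm_top 0.6 [186.9, 186.7, 252.9, 288.0] [0.531 0.236 0.012] [0.634 0.314 0.018]
top label_block 0.64 [357.7, 221.5, 387.0, 245.0] [ 0.524 -0.169  0.027] [ 0.552 -0.14   0.031]
top label_block 0.41 [145.8, 149.9, 176.9, 179.0] [0.706 0.39  0.025] [0.735 0.422 0.044]
top dial_timer 0.78 [319.3, 119.2, 344.1, 146.8] [ 0.791 -0.066  0.045] [ 0.824 -0.038  0.057]
top dial_timer 0.73 [190.7, 185.6, 249.9, 287.1] [0.537 0.238 0.013] [0.637 0.313 0.018]
[... 1176 characters left out ...]
046] [ 0.81  -0.048  0.053]
scene masking 0.68 [299.6, 171.8, 332.2, 193.3] [0.787 0.153 0.021] [0.834 0.199 0.028]
scene ramekin_1 0.81 [248.6, 136.4, 269.1, 158.1] [0.702 0.385 0.027] [0.734 0.421 0.044]
scene ramekin_1 0.57 [187.1, 170.4, 255.5, 230.5] [0.52  0.227 0.013] [0.634 0.31  0.019]
{'time': 0.9, 'q': [58.769, 21.616, 4.642, 73.018, -0.001, 83.68], 'qvel': [0.037, -0.045, 0.027, -0.02, -0.065, 0.028], 'joint_torque': [0.001, -46.351, 27.016, -0.0, -0.0, -0.0], 'ee_pos': [0.242, 0.522, 0.231], 'tool_rot': [[-0.907, 0.421, 0.0], [0.421, 0.907, 0.0], [-0.0, 0.0, -1.0]], 'contact_force': [-0.226, 0.103, 0.228], 'moment': [0.006, 0.015, -0.056], 'grip_force': 0.0, 'finger_gap': 0.086}
```

View pics/top0.png

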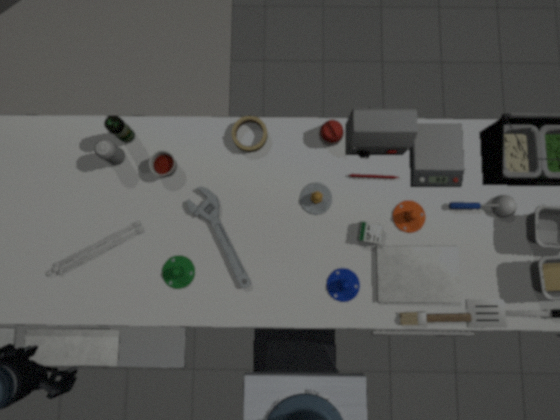

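View pics/scene0.png

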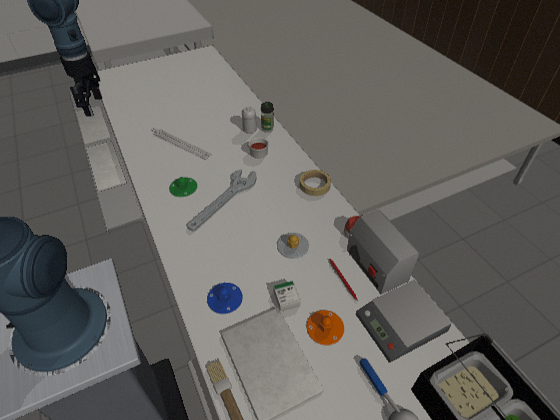

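The candidates in the top picture are the steel flange with a brass nut at (316,198), blue at (342,285), green at (178,271) and orange at (408,216). The steel and brass one, at world (0.615,-0.027), fits the description. The wrench head is at (205,205) and its handle end at (245,285). I'll use the wrist camera to confirm the nut and get precise poses.

```bash
cat >> h.py <<'E'
def to(x,y,z,yaw=None,Rg=None):
    """tool-frame translation to world target, and rotation about tool z so tool y points at yaw(deg)"""
    o=robot.get_obs();R=np.array(o['tool_rot']);d=R.T@(np.array([x,y,z])-o['ee_pos'])
    cur=np.degrees(np.arctan2(R[1,1],R[0,1]))
    print('t',round(o['time'],2),'pos',np.round(o['ee_pos'],4),'yawY',round(cur,2),'move',d.round(4), 'rz',None if yaw is None else round(-((yaw-cur+90)%180-90),2),'gap',round(float(o['finger_gap']),4),'F',np.round(o['contact_force'],1),'q6',round(o['q'][5],1))
E
python3 - <<'E'
from h import *
c=robot.calibration('wrist');R=np.array(c['R']);o=robot.get_obs()
cam=-R.T@np.array(c['t']);T=np.array(o['tool_rot'])
print('cam in tool',T.T@(cam-o['ee_pos']),'\n',T.T@R.T, c['fx'],c['cx'],c['cy'])
c=robot.calibration('top');R=np.array(c['R']);print('topcam',-R.T@np.array(c['t']),c['fx'])
to(0.50,0.22,0.30); to(0.55,-0.03,0.30)
E
```

```text
cam in tool [ 6.73601680e-02  1.14733781e-04 -1.42329471e-01] 
 [[ 7.47957600e-04 -9.63699982e-01 -2.66986489e-01]
 [ 9.99999231e-01  9.84861014e-04 -7.53422080e-04]
 [ 9.89017429e-04 -2.66985720e-01  9.63699978e-01]] 301.7673081300534 284.4116056421479 212.76485447774874
topcam [0.4468386  0.06853002 1.05852343] 389.1027917279055
t 0.9 pos [0.2422 0.5215 0.2314] yawY 65.09 move [-0.3608 -0.1649 -0.0687] rz None gap 0.0857 F [-0.2  0.1  0.2] q6 83.7
t 0.9 pos [0.2422 0.5215 0.2314] yawY 65.09 move [-0.5115 -0.3706 -0.0687] rz None gap 0.0857 F [-0.2  0.1  0.2] q6 83.7
```

```bash
python3 -m inch '[[-0.0543,-0.0192,0,0,0,0,0.085],[-0.0543,-0.0192,0,0,0,0,0.085],[-0.0543,-0.0192,0,0,0,0,0.085],[-0.0543,-0.0192,0,0,0,0,0.085],[-0.0543,-0.0192,0,0,0,0,0.085],[-0.0543,-0.0192,0,0,0,0,0.085],[-0.0543,-0.0192,0,0,0,0,0.06],[0,0,0,0,0,0,0.05],[0,0,0,0,0,0,0.05]]'
python3 - <<'E'
from h import *
im,d,c=snap('wrist','w1')
np.savez('w1.npz',im=im,d=d,R=c['R'],t=c['t'],k=[c[k] for k in('fx','fy','cx','cy')])
for l in ['wrench','worm_top','water_point']:
    for r in robot.cut_out('wrist',l)[:2]:
        P=cloud(d,c,r['pixels']);print(l,round(r['p'],2),r['bbox'],np.median(P,0).round(4))
o=robot.get_obs();print(o['ee_pos'])
to(0.60,-0.05,0.23)
E
```

```text
time: 2.02
ee_pos: [0.53, 0.2396, 0.2311]
tool_rot: [[-0.907, 0.422, -0.001], [0.422, 0.907, 0.0], [0.001, 0.0, -1.0]]
contact_force: [0.1, 0.0, -0.6]
finger_gap: 0.0496
grip_force: 0.0
wrench 0.69 [156.6, 89.0, 370.9, 254.6] [0.5214 0.2324 0.0135]
worm_top 0.72 [154.4, 88.5, 372.4, 252.8] [0.5218 0.2325 0.0135]
worm_top 0.57 [419.4, 234.9, 488.2, 292.2] [0.7026 0.3901 0.0242]
water_point 0.97 [278.6, 7.4, 366.2, 96.3] [0.4129 0.3392 0.0039]
water_point 0.74 [0.0, 160.7, 24.4, 225.9] [ 0.4004 -0.0753  0.0038]
[0.52935876 0.24070269 0.2314843 ]
t 2.23 pos [0.5294 0.2407 0.2315] yawY 65.21 move [-0.186  -0.2343  0.0014] rz None gap 0.05 F [-0.2  0.3 -0.3] q6 43.0
```

View pics/w1.png

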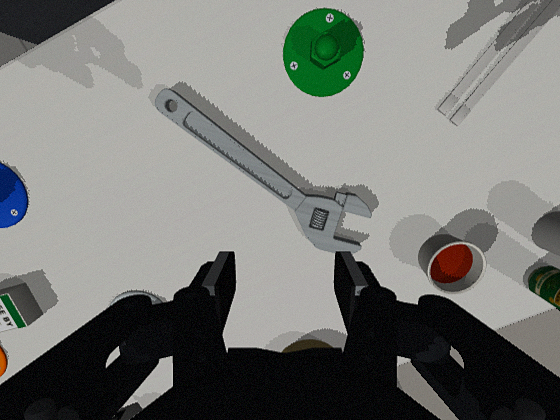

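The wrist view shows the wrench from the handle end at (165,98) to the jaws at (370,205)-(360,245), with the worm at (319,218). The green look-alike is at (323,52). I'll fit the wrench pose from this cloud and move on to look at the nut.

```bash
python3 -m inch '[[-0.031,-0.039,0,0,0,0,0.05],[-0.031,-0.039,0,0,0,0,0.05],[-0.031,-0.039,0,0,0,0,0.05],[-0.031,-0.039,0,0,0,0,0.05],[-0.031,-0.039,0,0,0,0,0.05],[-0.031,-0.039,0,0,0,0,0.05],[0,0,0,0,0,0,0.05],[0,0,0,0,0,0,0.05]]'
cat > rect.py <<'E'
from h import *
def rect(im,c,x0,y0,h,ang,size=(480,400),s=0.0005):
    """top-down view: centre (x0,y0) plane h; image right=dir ang, up=left of it"""
    a=np.radians(ang);e=np.array([np.cos(a),np.sin(a)]);n=np.array([-e[1],e[0]])
    W,H=size;uu,vv=np.meshgrid(np.arange(W),np.arange(H))
    X=x0+(uu-W/2)*s*e[0]-(vv-H/2)*s*n[0];Y=y0+(uu-W/2)*s*e[1]-(vv-H/2)*s*n[1]
    P=np.stack([X,Y,np.full_like(X,h)],-1)@np.array(c['R']).T+np.array(c['t'])
    mu=P[...,0]/P[...,2]*c['fx']+c['cx'];mv=P[...,1]/P[...,2]*c['fy']+c['cy']
    return cv2.remap(im,mu.astype('f4'),mv.astype('f4'),cv2.INTER_CUBIC)
E
python3 - <<'E'
from rect import *
im,d,c=snap('wrist','w2')
np.savez('w2.npz',im=im,d=d,R=c['R'],t=c['t'],k=[c[k] for k in('fx','fy','cx','cy')])
for l in ['water_point','nut_hex','label_block']:
    for r in robot.cut_out('wrist',l)[:2]:
        P=cloud(d,c,r['pixels']);print(l,round(r['p'],2),r['bbox'],np.median(P,0).round(4),'mid',((P.min(0)+P.max(0))/2).round(4))
# wrench fit
z=np.load('w1.npz');k=z['k'];c1=dict(fx=k[0],fy=k[1],cx=k[2],cy=k[3],R=z['R'],t=z['t'])
m=np.zeros((420,560),bool);m[80:262,145:385]=1
P=cloud(z['d'],c1,m);P=P[(P[:,2]>0.007)&(P[:,2]<0.03)]
Q=P[:,:2];mu=Q.mean(0);w=np.linalg.svd(Q-mu)[2][0];w*=np.sign(w@[-1,-1]) # towards handle end
s=(Q-mu)@w
H=Q[s>-0.0];
for _ in range(5):
    mh=H.mean(0);w=np.linalg.svd(H-mh,full_matrices=False)[2][0];w*=np.sign(w@[-1,-1])
    s=(Q-mh)@w;n=np.array([-w[1],w[0]]);tr=(Q-mh)@n
    H=Q[(s>s.max()-0.19)&(s<s.max()-0.02)&(abs(tr)<0.017)]
th=np.arctan2(w[1],w[0])-np.radians(157.5)
end=mh+w*s.max()
Rw=np.array([[np.cos(th),-np.sin(th)],[np.sin(th),np.cos(th)]])
o=end-Rw@[-.261,.0956]
print('handle dir',np.degrees(np.arctan2(w[1],w[0])),'x axis',np.degrees(th),'end',end,'origin',o,'len',s.max()-s.min())
L=(Q-o)@Rw;print('local range',L.min(0),L.max(0))
for nm,p in dict(grip=(-.0873,.0237),mid=(-.1409,.0459),worm=(-.0445,.005)).items(): print(nm,o+Rw@p)
r1=rect(z['im'],c1,*o,0.015,np.degrees(th),(400,400),0.0004)
r2=rect(im,c,0.615,-0.028,0.028,0,(400,400),0.0004)
cv2.imwrite('pics/rr.png',np.hstack([r1,r2])[:,:,::-1])
E
```

```text
time: 3.22
ee_pos: [0.6002, -0.05, 0.2313]
tool_rot: [[-0.907, 0.42, -0.0], [0.42, 0.907, 0.001], [0.001, 0.001, -1.0]]
contact_force: [0.5, 0.8, -0.9]
finger_gap: 0.0498
grip_force: 0.0
water_point 0.95 [269.9, 155.5, 340.6, 222.4] [ 0.6125 -0.0272  0.0038] mid [ 0.6166 -0.0281  0.019 ]
water_point 0.66 [115.9, 0.0, 200.8, 70.2] [ 0.3926 -0.0996  0.0042] mid [ 0.3868 -0.1004  0.0192]
nut_hex 0.67 [296.2, 177.6, 319.9, 209.9] [ 0.6131 -0.0279  0.03  ] mid [ 0.6198 -0.0276  0.0208]
nut_hex 0.64 [131.6, 0.0, 169.4, 41.6] [ 0.3889 -0.0972  0.0292] mid [ 0.3784 -0.1022  0.0217]
label_block 0.98 [129.1, 144.2, 196.8, 201.4] [ 0.5228 -0.1677  0.0283] mid [ 0.5221 -0.1796  0.0145]
handle dir -152.5661838034662 x axis -310.06618380346623 end [0.37454776 0.15540999] origin [0.61570899 0.29361862] len 0.3010592521391114
local range [-0.26331201 -0.03400423] [0.01734744 0.10485287]
grip [0.54137877 0.24206283]
mid [0.48988826 0.21533219]
worm [0.58323907 0.26278107]
```

View pics/rr.png

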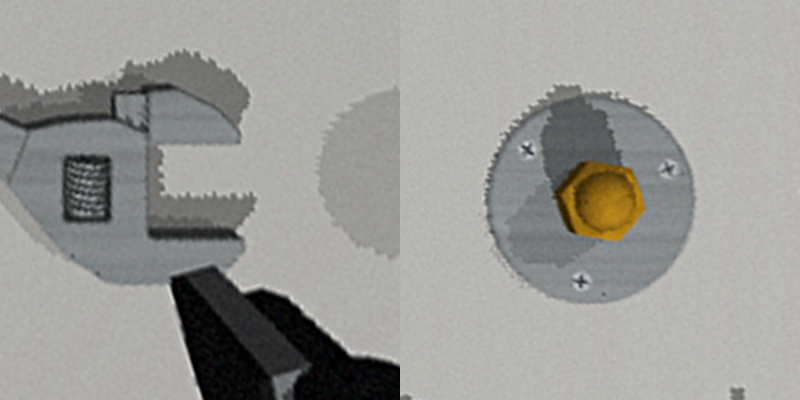

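The right half shows the brass hex nut on a steel grey flange, which is the water point meant. The blue, green and orange ones are all coloured look-alikes. In the left half the wrench fit agrees with the given geometry: throat at column 148, worm at (87,188), gap about 39 mm. I'll take a closer look to get the nut's angle.

```bash
python3 -m inch '[[0.012,0.013,0.045,0,0,0,0.05],[0.013,0.013,0.045,0,0,0,0.05],[0,0,0,0,0,0,0.05],[0,0,0,0,0,0,0.05]]'
cat > nut.py <<'E'
from rect import *
from scipy.optimize import minimize
def hexpts(x,y,phi,zs=(0.006,0.028)):
    a=np.radians(phi+30+60*np.arange(6));r=0.03/np.sqrt(3)
    return [[x+r*np.cos(t),y+r*np.sin(t),z] for z in zs for t in a]
def fit(im,c,x0=0.615,y0=-0.028):
    u,v=pix(c,[x0,y0,0.02]);u,v=int(u),int(v)
    hsv=cv2.cvtColor(im,cv2.COLOR_RGB2HSV)
    m=((hsv[...,1]>140)&(hsv[...,0]>8)&(hsv[...,0]<35)).astype('u1')
    w=np.zeros_like(m);w[max(0,v-60):v+60,max(0,u-60):u+60]=1;m&=w
    S=4;big=cv2.resize(m*255,None,fx=S,fy=S,interpolation=cv2.INTER_LINEAR)>127
    def cost(p):
        pts=hexpts(*p);b=np.arange(0,6.28,.2)
        pts+=[[p[0]+.012*np.cos(t),p[1]+.012*np.sin(t),.030] for t in b]+[[p[0]+r*np.cos(t),p[1]+r*np.sin(t),z] for r,z in((.010,.034),(.006,.038),(0,.039)) for t in b]
        q=np.array([pix(c,X) for X in pts]);q=(q+.5)*S-.5
        h=cv2.convexHull(np.round(q*16).astype('i4'));t=np.zeros(big.shape,'u1');cv2.fillConvexPoly(t,h,1,shift=4)
        return (t.astype(bool)^big).sum()/big.sum()
    best=min((minimize(cost,[x0,y0,f],method='Nelder-Mead',options=dict(initial_simplex=[[x0,y0,f],[x0+.003,y0,f],[x0,y0+.003,f],[x0,y0,f+8]])) for f in range(0,60,10)),key=lambda r:r.fun)
    return best.x,best.fun
E
python3 - <<'E'
from nut import *
im,d,c=snap('wrist','w3')
x,f=fit(im,c);print('close',x,f)
z=np.load('w2.npz');k=z['k'];c2=dict(fx=k[0],fy=k[1],cx=k[2],cy=k[3],R=z['R'],t=z['t']);print('far',*fit(z['im'],c2))
P=cloud(d,c,np.ones(d.shape,bool));P=P[(P[:,2]>.002)&(P[:,2]<.006)&(np.hypot(P[:,0]-x[0],P[:,1]-x[1])<.055)];print('flange',cv2.minEnclosingCircle(P[:,:2].astype('f4')))
r=rect(im,c,x[0],x[1],0.028,0,(400,400),0.00025)
h=np.array(hexpts(*x))[6:];q=np.stack([200+(h[:,0]-x[0])/.00025,200-(h[:,1]-x[1])/.00025],1)
cv2.polylines(r,[np.round(q).astype(int)],True,(0,0,255),1);cv2.imwrite('pics/n3.png',r[:,:,::-1])
to(.55,.05,.2)
E
```

```text
time: 3.92
ee_pos: [0.59, -0.017, 0.1432]
tool_rot: [[-0.907, 0.421, 0.003], [0.421, 0.907, -0.001], [-0.003, 0.0, -1.0]]
contact_force: [0.1, 0.3, 0.1]
finger_gap: 0.0499
grip_force: 0.0
close [ 0.61845895 -0.02932467 18.5682625 ] 0.08717388805884381
far [ 6.16948719e-01 -2.84734631e-02  7.82193460e+01] 0.08145127561689669
flange ((0.6194738149642944, -0.02775994874536991), 0.05113290995359421)
t 3.98 pos [ 0.591  -0.0174  0.144 ] yawY 65.1 move [ 0.0653  0.0439 -0.0563] rz None gap 0.0498 F [-0.2  0.1  0.8] q6 17.1
```

View pics/n3.png

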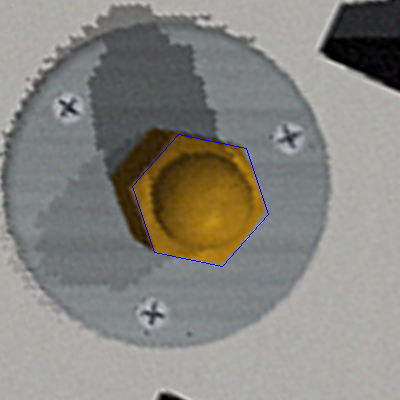

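The fitted hexagon (blue outline) lies on the top face at (200,200): nut at (0.6175,-0.0285), flats' normal at about 18.5° mod 60. The plan is to hold the handle at 145.5°, which clears the look-alikes, and sweep clockwise to about 71°. Next I go to the handle grip.

```bash
python3 -m inch '[[0.0308,0.0428,0.0088,0,0,0,0.05],[0.0308,0.0428,0.0088,0,0,0,0.05],[0.0308,0.0428,0.0088,0,0,0,0.05],[0.0308,0.0428,0.0088,0,0,0,0.05],[0.0308,0.0428,0.0088,0,0,0,0.05],[0,0,0,0,0,-10.4,0.05],[0,0,0,0,0,-10.4,0.05],[0,0,0,0,0,-10.5,0.05],[0,0,0,0,0,-10.5,0.05],[0,0,0,0,0,-10.5,0.05]]'; python3 -m inch '[[0,0,0,0,0,0,0.05],[0,0,0,0,0,0,0.05]]';python3 - <<'E'
from h import *
to(.5414,.2421,.02,117.43)
E
```

```text
time: 5.22
ee_pos: [0.5424, 0.2424, 0.1003]
tool_rot: [[-0.885, -0.465, 0.006], [-0.465, 0.885, 0.002], [-0.006, -0.001, -1.0]]
contact_force: [0.1, 0.8, -0.5]
finger_gap: 0.0498
grip_force: 0.0
time: 5.48
ee_pos: [0.5407, 0.2422, 0.0987]
tool_rot: [[-0.889, -0.457, 0.003], [-0.457, 0.889, 0.001], [-0.003, -0.0, -1.0]]
contact_force: [0.3, 0.2, 0.1]
finger_gap: 0.0501
grip_force: 0.0
t 5.47 pos [0.5407 0.2422 0.0987] yawY 117.22 move [-0.0003 -0.0003  0.0787] rz -0.21 gap 0.0501 F [0.3 0.2 0.1] q6 -9.2
```

```bash
python3 -m inch '[[0,0,0.045,0,0,0,0.05],[0,0,0.035,0,0,0,0.05],[0,0,0.01,0,0,0,0.045],[0,0,0.003,0,0,0,0.04],[0,0,0,0,0,0,0.035],[0,0,0,0,0,0,0.03]]' 60;python3 -m inch '[[0,0,0,0,0,0,0.01],[0,0,0,0,0,0,0.01],[0,0,0,0,0,0,0.01],[0,0,0,0,0,0,0.01]]' 80
```

```text
time: 6.22
ee_pos: [0.5405, 0.2425, 0.0058]
tool_rot: [[-0.888, -0.46, 0.003], [-0.46, 0.888, 0.001], [-0.003, -0.0, -1.0]]
contact_force: [0.0, -0.5, 0.1]
finger_gap: 0.03
grip_force: 0.0
time: 6.72
ee_pos: [0.5411, 0.2415, 0.0064]
tool_rot: [[-0.888, -0.459, 0.004], [-0.459, 0.888, -0.001], [-0.003, -0.003, -1.0]]
contact_force: [0.4, -3.2, 6.2]
finger_gap: 0.0233
grip_force: 78.6
```

```bash
python3 -m inch '[[0,0,-0.02,0,0,0,0.01],[0,0,-0.03,0,0,0,0.01],[0,0,-0.02,0,0,0,0.01],[0.0225,-0.0408,0,0,0,0,0.01],[0.0225,-0.0408,0,0,0,0,0.01],[0.0225,-0.0408,0,0,0,0,0.01],[0.0225,-0.0408,0,0,0,0,0.01],[0.0225,-0.0408,0,0,0,0,0.01]]';python3 -m inch '[[0,0,0,0,0,10.2,0.01],[0,0,0,0,0,10.2,0.01],[0,0,0,0,0,10.3,0.01],[0,0,0,0,0,10.3,0.01],[0,0,0,0,0,10.3,0.01],[0,0,0,0,0,10.3,0.01],[0,0,0,0,0,0,0.01],[0,0,0,0,0,0,0.01]]';python3 - <<'E'
from rect import *
to(.535,.0082,.07,117.3-61.6)
im,d,c=snap('wrist','w4')
im,d,c=snap('top','t4')
a=rect(im,c,.57,0.0,.065,0,(300,300),.001)
w=cv2.imread('pics/w4.png');b=np.zeros((420,800,3),'u1');b[:,:560]=w;b[:240,560:]=cv2.resize(a[:,:,::-1],(240,240))
cv2.imwrite('pics/c4.png',b)
E
```

```text
time: 7.72
ee_pos: [0.5319, 0.0079, 0.0737]
tool_rot: [[-0.888, -0.46, -0.002], [-0.46, 0.888, 0.0], [0.001, 0.001, -1.0]]
contact_force: [0.9, -0.3, -6.7]
finger_gap: 0.0231
grip_force: 80.6
time: 8.72
ee_pos: [0.5325, 0.0092, 0.0739]
tool_rot: [[-0.828, 0.56, -0.001], [0.56, 0.828, 0.0], [0.001, -0.0, -1.0]]
contact_force: [-0.0, 0.3, -7.0]
finger_gap: 0.0234
grip_force: 80.8
t 8.72 pos [0.5325 0.0092 0.0739] yawY 55.94 move [-0.0026  0.0005  0.0039] rz 0.24 gap 0.0234 F [-0.   0.3 -7. ] q6 28.2
```

View pics/c4.png

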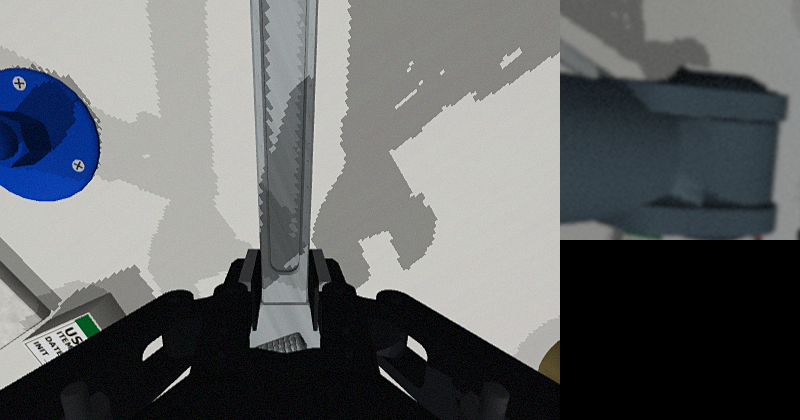

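The wrist view shows the handle running straight up column 284, with the worm's corner at (285,333), where it was predicted for the planned grip. I'll correct 2.6 mm and lower over the nut.

```bash
python3 -m inch '[[-0.0026,0.0005,0,0,0,0.2,0.01],[0,0,0.02,0,0,0,0.01],[0,0,0.018,0,0,0,0.01],[0,0,0,0,0,0,0.01],[0,0,0,0,0,0,0.01]]';python3 - <<'E'
from h import *
to(.535,.0082,.0115,55.7)
E
```

```text
time: 9.45
ee_pos: [0.5361, 0.008, 0.0369]
tool_rot: [[-0.825, 0.565, 0.001], [0.565, 0.825, 0.0], [-0.001, 0.0, -1.0]]
contact_force: [-0.2, -0.1, -7.4]
finger_gap: 0.023
grip_force: 80.9
t 9.45 pos [0.5361 0.008  0.0369] yawY 55.6 move [ 0.0011 -0.0005  0.0254] rz -0.1 gap 0.023 F [-0.2 -0.1 -7.4] q6 28.5
```

```bash
python3 -m inch '[[0.0005,0,0.007,0,0,0,0.01],[0,0,0.005,0,0,0,0.01],[0,0,0,0,0,0,0.01]]'; python3 -m inch '[[0,0,0.007,0,0,0,0.01],[0,0,0.005,0,0,0,0.01],[0,0,0,0,0,0,0.01],[0,0,0,0,0,0,0.01]]'
```

```text
time: 9.82
ee_pos: [0.5346, 0.0085, 0.0238]
tool_rot: [[-0.825, 0.565, -0.001], [0.565, 0.825, 0.0], [0.001, -0.0, -1.0]]
contact_force: [0.1, -0.1, -7.2]
finger_gap: 0.023
grip_force: 80.8
time: 10.32
ee_pos: [0.5352, 0.0084, 0.0123]
tool_rot: [[-0.825, 0.565, -0.0], [0.565, 0.825, 0.0], [0.0, 0.0, -1.0]]
contact_force: [0.8, -0.6, -7.3]
finger_gap: 0.023
grip_force: 80.8
```

```bash
python3 -m inch '[[0.0006,0.0014,0,0,0,0,0.01],[0.0006,0.0014,0,0,0,0,0.01],[0,0,0,0,0,0,0.01],[0,0,0,0,0,0,0.01]]'; python3 -m inch '[[0.0004,0.0009,0,0,0,0,0.01],[0,0,0,0,0,0,0.01],[0,0,0,0,0,0,0.01]]'
```

```text
time: 10.82
ee_pos: [0.5358, 0.0114, 0.0123]
tool_rot: [[-0.825, 0.565, 0.0], [0.565, 0.825, -0.0], [-0.0, 0.0, -1.0]]
contact_force: [-0.0, -0.1, -6.9]
finger_gap: 0.0231
grip_force: 80.8
time: 11.2
ee_pos: [0.5359, 0.0123, 0.0123]
tool_rot: [[-0.825, 0.565, -0.0], [0.565, 0.825, 0.0], [0.0, 0.0, -1.0]]
contact_force: [0.2, -0.2, -6.9]
finger_gap: 0.0227
grip_force: 80.8
```

```bash
python3 -m inch '[[0.0003,0.0007,0,0,0,0,0.01],[0,0,0,0,0,0,0.01],[0,0,0,0,0,0,0.01]]'; python3 -m inch '[[0.0003,0.0007,0,0,0,0,0.01],[0,0,0,0,0,0,0.01],[0,0,0,0,0,0,0.01]]'
```

```text
time: 11.58
ee_pos: [0.5362, 0.0128, 0.0123]
tool_rot: [[-0.825, 0.565, 0.0], [0.565, 0.825, -0.001], [-0.0, -0.0, -1.0]]
contact_force: [-0.4, -2.0, -7.3]
finger_gap: 0.0232
grip_force: 80.9
time: 11.95
ee_pos: [0.5364, 0.0132, 0.0123]
tool_rot: [[-0.825, 0.566, 0.0], [0.566, 0.825, -0.001], [-0.001, -0.001, -1.0]]
contact_force: [-0.1, -4.7, -7.0]
finger_gap: 0.023
grip_force: 80.9
```

Contact with the fixed jaw shows as a -4.7 N reading. I'll back off slightly, lower onto the flange, release and rise.

```bash
python3 -m inch '[[-0.0001,-0.0003,0.001,0,0,0,0.01],[0,0,0.001,0,0,0,0.01],[0,0,0,0,0,0,0.01],[0,0,0,0,0,0,0.01]]'; python3 -m inch '[[0,0,0,0,0,0,0.035],[0,0,0,0,0,0,0.05],[0,0,0,0,0,0,0.05],[0,0,0,0,0,0,0.05]]'; python3 -m inch '[[0,0,-0.035,0,0,0,0.05],[0,0,-0.05,0,0,0,0.05],[0.02,0,-0.04,0,0,0,0.05],[0.02,0,0,0,0,0,0.05],[0,0,0,0,0,0,0.05]]';  python3 - <<'E'
from nut import *
im,d,c=snap('wrist','w5')
print(fit(im,c,.6175,-.0285))
cv2.imwrite('pics/r5.png',rect(im,c,.58,-.012,.019,-11.7,(500,400),.0003)[:,:,::-1])
to(.5745,-.014,.05,78.3)
E
```

```text
time: 12.45
ee_pos: [0.5364, 0.0133, 0.0105]
tool_rot: [[-0.825, 0.565, 0.001], [0.565, 0.825, -0.001], [-0.001, -0.0, -1.0]]
contact_force: [-0.6, -5.1, -5.2]
finger_gap: 0.0233
grip_force: 81.1
time: 12.95
ee_pos: [0.5365, 0.0139, 0.0106]
tool_rot: [[-0.825, 0.565, 0.001], [0.565, 0.825, 0.001], [-0.0, 0.001, -1.0]]
contact_force: [0.1, 0.7, 0.5]
finger_gap: 0.0501
grip_force: 0.0
time: 13.58
ee_pos: [0.5024, 0.0367, 0.1357]
tool_rot: [[-0.826, 0.564, 0.0], [0.564, 0.826, 0.0], [0.0, 0.0, -1.0]]
contact_force: [-0.8, -1.1, -0.6]
finger_gap: 0.0502
grip_force: 0.0
(array([ 0.61695596, -0.02888701, 16.19854925]), np.float64(0.27168245184633394))
t 13.62 pos [0.5029 0.0363 0.1353] yawY 55.63 move [-0.0875 -0.0011  0.0853] rz -22.67 gap 0.0501 F [0.6 0.2 0.4] q6 31.3
```

View pics/r5.png

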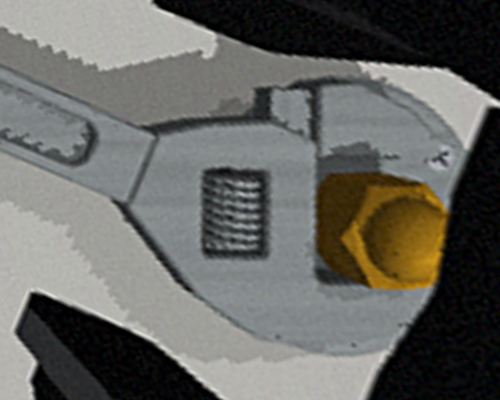

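The crop shows the nut inside the mouth near (385,235), the worm at (236,213) close to prediction, and the movable jaw open above. I'll shut the fingers, turn the tool's x along the wrench's x, and go to the worm.

```bash
python3 -m inch '[[-0.027,-0.0015,0.02,0,0,0,0],[-0.027,-0.0015,0.02,0,0,0,0],[-0.0268,-0.0014,0.02,0,0,0,0],[0,0,0,0,0,-7.6,0],[0,0,0,0,0,-7.6,0],[0,0,0.02,0,0,-7.5,0],[0,0,0.02,0,0,0,0],[0,0,0,0,0,0,0],[0,0,0,0,0,0,0]]' 60
python3 - <<'E'
from h import *
to(.5671,-.0129,.024,78.3)
E
```

```text
time: 14.75
ee_pos: [0.5677, -0.0135, 0.0353]
tool_rot: [[-0.979, 0.203, -0.0], [0.203, 0.979, 0.0], [0.0, 0.0, -1.0]]
contact_force: [0.1, -0.3, 0.1]
finger_gap: -0.0004
grip_force: 0.0
t 14.75 pos [ 0.5677 -0.0135  0.0353] yawY 78.27 move [0.0007 0.0004 0.0113] rz -0.03 gap -0.0004 F [ 0.1 -0.3  0.1] q6 4.0
```

```bash
python3 -m inch '[[0.0007,0.0004,0.012,0,0,0,0],[0,0,0,0,0,0,0],[0,0,0,0,0,0,0]]'; python3 -m inch '[[0,0,0.001,0,0,0,0],[0,0,0,0,0,0,0],[0,0,0,0,0,0,0]]';python3 -m inch '[[0,0,0.001,0,0,0,0],[0,0,0,0,0,0,0],[0,0,0,0,0,0,0]]'
```

```text
time: 15.12
ee_pos: [0.5667, -0.0126, 0.0234]
tool_rot: [[-0.979, 0.203, 0.0], [0.203, 0.979, 0.0], [-0.0, 0.0, -1.0]]
contact_force: [0.3, 0.6, 0.2]
finger_gap: 0.0002
grip_force: 0.0
time: 15.5
ee_pos: [0.5668, -0.0126, 0.0224]
tool_rot: [[-0.979, 0.203, 0.0], [0.203, 0.979, 0.0], [-0.0, 0.0, -1.0]]
contact_force: [-1.2, -0.5, -0.2]
finger_gap: 0.0
grip_force: 0.0
time: 15.88
ee_pos: [0.5669, -0.0127, 0.022]
tool_rot: [[-0.979, 0.203, 0.001], [0.203, 0.979, -0.0], [-0.001, 0.0, -1.0]]
contact_force: [-0.4, 0.3, 5.9]
finger_gap: -0.0002
grip_force: 2.7
```

```bash
python3 -m inch '[[0,0,0.0006,0,0,0,0],[0,0,0,0,0,0,0],[-0.003,0,0,0,0,0,0],[-0.003,0,0,0,0,0,0]]'; python3 -m inch '[[-0.003,0,0,0,0,0,0],[-0.003,0,0,0,0,0,0],[-0.003,0,0,0,0,0,0]]'
```

```text
time: 16.38
ee_pos: [0.5719, -0.0137, 0.0219]
tool_rot: [[-0.979, 0.203, -0.001], [0.203, 0.979, -0.0], [0.001, -0.0, -1.0]]
contact_force: [-5.1, 0.3, 13.0]
finger_gap: -0.0002
grip_force: 5.8
time: 16.75
ee_pos: [0.5807, -0.0157, 0.022]
tool_rot: [[-0.979, 0.203, -0.001], [0.203, 0.979, -0.0], [0.001, -0.0, -1.0]]
contact_force: [-5.0, 0.4, 11.3]
finger_gap: -0.0001
grip_force: 5.8
```

```bash
python3 -m inch '[[-0.003,0,0,0,0,0,0]]'; python3 -m inch '[[-0.002,0,0,0,0,0,0],[0,0,-0.006,0,0,0,0],[0.021,0,0,0,0,0,0],[0,0,0.004,0,0,0,0],[0,0,0,0,0,0,0]]'
python3 - <<'E'
from h import *
to(.5656,-.0126,.0215,78.3)
E
```

```text
time: 16.88
ee_pos: [0.5837, -0.0163, 0.0218]
tool_rot: [[-0.979, 0.203, -0.001], [0.203, 0.979, -0.0], [0.001, -0.0, -1.0]]
contact_force: [-3.9, -0.1, 7.7]
finger_gap: 0.0
grip_force: 3.5
time: 17.5
ee_pos: [0.5661, -0.0125, 0.0225]
tool_rot: [[-0.979, 0.203, 0.0], [0.203, 0.979, 0.0], [-0.0, 0.0, -1.0]]
contact_force: [0.4, 0.6, 0.3]
finger_gap: 0.0004
grip_force: 0.0
t 17.5 pos [ 0.5661 -0.0125  0.0225] yawY 78.29 move [ 0.0004 -0.0002  0.001 ] rz -0.01 gap 0.0004 F [0.4 0.6 0.3] q6 4.0
```

```bash
python3 -m inch '[[0,0,0.0021,0,0,0,0],[-0.0036,0,0,0,0,0,0],[-0.0036,0,0,0,0,0,0],[-0.0036,0,0,0,0,0,0]]';python3 -m inch '[[-0.0036,0,0,0,0,0,0],[-0.0036,0,0,0,0,0,0],[0,0,-0.0061,0,0,0,0],[0.018,0,0,0,0,0,0],[0,0,0.004,0,0,0,0]]'
python3 -m inch '[[0,0,0.0021,0,0,0,0],[-0.0036,0,0,0,0,0,0],[-0.0036,0,0,0,0,0,0],[-0.0036,0,0,0,0,0,0]]';python3 -m inch '[[-0.0036,0,0,0,0,0,0],[-0.0036,0,0,0,0,0,0],[0,0,-0.0061,0,0,0,0],[0.018,0,0,0,0,0,0],[0,0,0.004,0,0,0,0]]'
```

```text
time: 18.0
ee_pos: [0.5766, -0.0148, 0.0219]
tool_rot: [[-0.979, 0.203, 0.0], [0.203, 0.979, -0.0], [-0.0, -0.0, -1.0]]
contact_force: [-5.1, 0.1, 11.8]
finger_gap: 0.0001
grip_force: 6.0
time: 18.62
ee_pos: [0.5653, -0.0122, 0.0227]
tool_rot: [[-0.979, 0.203, -0.0], [0.203, 0.979, 0.0], [0.0, 0.0, -1.0]]
contact_force: [0.5, 0.3, -0.3]
finger_gap: 0.0001
grip_force: 0.0
time: 19.12
ee_pos: [0.5769, -0.0148, 0.0219]
tool_rot: [[-0.979, 0.203, 0.0], [0.203, 0.979, -0.0], [-0.001, -0.0, -1.0]]
contact_force: [-5.1, -0.2, 13.3]
finger_gap: -0.0
grip_force: 6.5
time: 19.75
ee_pos: [0.5653, -0.0123, 0.0225]
tool_rot: [[-0.979, 0.203, -0.0], [0.203, 0.979, 0.0], [0.0, 0.0, -1.0]]
contact_force: [0.6, -0.2, 0.1]
finger_gap: -0.0001
grip_force: 0.0
```

```bash
python3 -m inch '[[0,0,0.0021,0,0,0,0],[-0.0036,0,0,0,0,0,0],[-0.0036,0,0,0,0,0,0],[-0.0036,0,0,0,0,0,0]]';python3 -m inch '[[-0.0036,0,0,0,0,0,0],[-0.0036,0,0,0,0,0,0],[0,0,-0.0061,0,0,0,0],[0.018,0,-0.05,0,0,0,0],[0.05,0,-0.05,0,0,0,0.04],[0.02,0,-0.02,0,0,0,0.08],[0,0,0,0,0,0,0.08],[0,0,0,0,0,0,0.08]]'
python3 - <<'E'
from rect import *
im,d,c=snap('wrist','w6')
cv2.imwrite('pics/r6.png',rect(im,c,.59,-.016,.019,-11.7,(500,400),.0003)[:,:,::-1])
to(.5658,-.0124,.0228,78.3)
E
```

```text
time: 20.25
ee_pos: [0.5758, -0.0144, 0.0218]
tool_rot: [[-0.979, 0.203, -0.001], [0.203, 0.979, 0.0], [0.001, 0.0, -1.0]]
contact_force: [-8.5, 2.1, 17.1]
finger_gap: 0.0002
grip_force: 8.6
time: 21.25
ee_pos: [0.5038, 0.0004, 0.1403]
tool_rot: [[-0.979, 0.203, 0.001], [0.203, 0.979, -0.0], [-0.001, 0.0, -1.0]]
contact_force: [-0.1, -0.1, 0.0]
finger_gap: 0.0722
grip_force: 0.0
t 21.3 pos [5.036e-01 4.000e-04 1.399e-01] yawY 78.28 move [-6.360e-02  1.000e-04  1.171e-01] rz -0.02 gap 0.0789 F [0.  0.2 0.2] q6 4.5
```

View pics/r6.png

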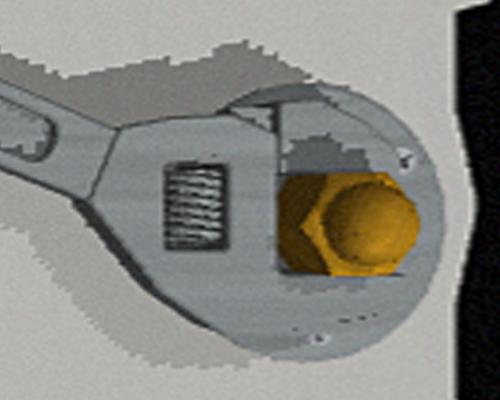

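The jaw faces at rows 172 and 273 (0.3 mm per pixel) give a gap of about 30 mm, so it looks snug. The drag force also rose to 8.5 N on the last stroke. I'll do one more checking stroke.

```bash
python3 -m inch '[[-0.0212,0,0.03,0,0,0,0],[-0.0212,0,0.03,0,0,0,0],[-0.0212,0,0.03,0,0,0,0],[0,0,0.0271,0,0,0,0],[0,0,0,0,0,0,0],[0,0,0,0,0,0,0],[0,0,0.0018,0,0,0,0],[0,0,0,0,0,0,0]]';python3 -m inch '[[-0.003,0,0,0,0,0,0],[-0.003,0,0,0,0,0,0]]'; python3 -m inch '[[-0.003,0,0,0,0,0,0],[-0.003,0,0,0,0,0,0]]'; python3 -m inch '[[-0.003,0,0,0,0,0,0]]'
```

```text
time: 22.3
ee_pos: [0.5651, -0.0124, 0.0218]
tool_rot: [[-0.979, 0.203, -0.0], [0.203, 0.979, -0.0], [0.0, -0.0, -1.0]]
contact_force: [-0.3, 0.1, 2.8]
finger_gap: -0.0001
grip_force: 1.3
time: 22.55
ee_pos: [0.5658, -0.0126, 0.0213]
tool_rot: [[-0.979, 0.203, -0.01], [0.203, 0.979, 0.002], [0.01, -0.0, -1.0]]
contact_force: [-14.7, 2.9, 18.0]
finger_gap: -0.0002
grip_force: 9.9
time: 22.8
ee_pos: [0.5716, -0.0138, 0.0218]
tool_rot: [[-0.979, 0.203, -0.009], [0.203, 0.979, 0.002], [0.009, -0.0, -1.0]]
contact_force: [-13.9, 2.0, 18.5]
finger_gap: 0.0002
grip_force: 8.9
time: 22.92
ee_pos: [0.5738, -0.0142, 0.0218]
tool_rot: [[-0.979, 0.203, -0.011], [0.203, 0.979, 0.002], [0.011, -0.0, -1.0]]
contact_force: [-15.9, 2.3, 18.6]
finger_gap: -0.0001
grip_force: 9.8
```

The worm stalls, with the finger slipping at 15 N, so the jaws are snug. Now to the handle's middle.

```bash
python3 -m inch '[[0,0,-0.03,0,0,0,0],[0,0,-0.04,0,0,0,0.02],[0.0312,0.0135,0,0,0,0,0.05],[0.0312,0.0135,0,0,0,0,0.05],[0.0312,0.0135,0,0,0,0,0.05],[0,0,0,0,0,7.5,0.05],[0,0,0,0,0,7.5,0.05],[0,0,0,0,0,7.5,0.05],[0,0,0,0,0,0,0.05],[0,0,0,0,0,0,0.05]]'
python3 - <<'E'
from h import *
to(.4887,.0449,.006,55.8)
im,d,c=snap('wrist','w7')
P=cloud(d,c,np.ones(d.shape,bool));q=(P[:,:2]-[.6172,-.0288])@np.array([[-.827,-.562],[.562,-.827]]) # along handle, across
m=(P[:,2]>.008)&(P[:,2]<.022)&(q[:,0]>.17)&(q[:,0]<.25)&(abs(q[:,1])<.05);Q=q[m]
f=np.polyfit(Q[:,0],Q[:,1],1);print(m.sum(),'slope deg',np.degrees(np.arctan(f[0])),'across at mid',np.polyval(f,.148),'z',np.median(P[m,2]))
E
```

```text
time: 24.18
ee_pos: [0.4965, 0.0433, 0.0918]
tool_rot: [[-0.828, 0.561, -0.0], [0.561, 0.828, 0.0], [0.0, 0.0, -1.0]]
contact_force: [-0.3, 0.5, 0.3]
finger_gap: 0.0501
grip_force: 0.0
t 24.18 pos [0.4965 0.0433 0.0918] yawY 55.89 move [ 0.0073 -0.003   0.0858] rz 0.09 gap 0.0501 F [-0.3  0.5  0.3] q6 31.8
4588 slope deg -0.15513543286375747 across at mid 0.010645937670260973 z 0.012435336660680689
```

```bash
python3 -m inch '[[0.0073,-0.0027,0.03,0,0,0.1,0.05],[0,0,0.035,0,0,0,0.05],[0,0,0.014,0,0,0,0.05],[0,0,0.005,0,0,0,0.042],[0,0,0,0,0,0,0.036],[0,0,0,0,0,0,0.032],[0,0,0,0,0,0,0.032]]'
python3 - <<'E'
from h import *
to(.4887,.0449,.006,55.8)
E
```

```text
time: 25.1
ee_pos: [0.4898, 0.0452, 0.0088]
tool_rot: [[-0.826, 0.564, 0.002], [0.564, 0.826, 0.0], [-0.001, 0.001, -1.0]]
contact_force: [-0.5, -0.3, 0.5]
finger_gap: 0.032
grip_force: 0.0
t 25.1 pos [0.4898 0.0452 0.0088] yawY 55.69 move [ 0.0007 -0.0008  0.0028] rz -0.11 gap 0.032 F [-0.5 -0.3  0.5] q6 32.2
```

```bash
python3 -m inch '[[0.0004,0.0127,0.001,0,0,5,0.032],[0.0004,0.0129,0,0,0,5,0.032],[0.0004,0.0129,0,0,0,5,0.032]]'; python3 -m inch '[[0.0004,0.0129,0,0,0,5,0.032],[0.0004,0.0129,0,0,0,5,0.032],[0.0004,0.0129,0,0,0,5,0.032]]'
python3 - <<'E'
from h import *
o=robot.get_obs();p=np.array(o['ee_pos'])-[.6172,-.0288,0];R=np.array(o['tool_rot']);print('piv in tool',-R.T@p,'ang',np.degrees(np.arctan2(p[1],p[0])))
to(.5,0,0)
E
```

```text
time: 25.48
ee_pos: [0.5104, 0.0731, 0.0073]
tool_rot: [[-0.649, 0.761, -0.003], [0.761, 0.649, -0.007], [-0.003, -0.007, -1.0]]
contact_force: [-4.3, -8.3, 6.7]
finger_gap: 0.0327
grip_force: 4.5
time: 25.85
ee_pos: [0.5398, 0.0971, 0.0069]
tool_rot: [[-0.43, 0.903, -0.006], [0.903, 0.43, -0.005], [-0.002, -0.008, -1.0]]
contact_force: [-7.0, -6.9, 5.4]
finger_gap: 0.0319
grip_force: 4.2
piv in tool [-0.14691088  0.01577681  0.0070854 ] ang 121.59570047731889
t 25.85 pos [0.5398 0.0971 0.0069] yawY 25.49 move [-0.0705 -0.0776  0.0076] rz None gap 0.0319 F [-7.  -6.9  5.4] q6 68.2
```

```bash
python3 -m inch '[[0.0004,0.0129,-0.0006,0,0,5,0.032],[0.0004,0.0129,0,0,0,5,0.032],[0.0004,0.0129,0,0,0,5,0.032],[0.0004,0.0129,0,0,0,5,0.032]]'; python3 -m inch '[[0.0004,0.0129,0,0,0,5,0.032],[0.0004,0.0129,0,0,0,5,0.032]]'
python3 - <<'E'
from h import *
o=robot.get_obs();p=np.array(o['ee_pos'])-[.6172,-.0288,0];R=np.array(o['tool_rot']);print('piv in tool',-R.T@p,'ang',np.degrees(np.arctan2(p[1],p[0])))
to(.5,0,0)
E
```

```text
time: 26.35
ee_pos: [0.5819, 0.1126, 0.0061]
tool_rot: [[-0.096, 0.995, -0.017], [0.995, 0.096, -0.009], [-0.008, -0.018, -1.0]]
contact_force: [-15.8, -7.7, 8.5]
finger_gap: 0.0319
grip_force: 8.0
time: 26.6
ee_pos: [0.6094, 0.1158, 0.006]
tool_rot: [[0.078, 0.997, -0.014], [0.997, -0.079, -0.007], [-0.008, -0.014, -1.0]]
contact_force: [-11.1, -6.7, 5.7]
finger_gap: 0.0318
grip_force: 5.9
piv in tool [-0.14348462  0.01923612  0.00682542] ang 93.0941147326508
t 26.6 pos [0.6094 0.1158 0.006 ] yawY -4.51 move [-0.124  -0.0999  0.0083] rz None gap 0.0318 F [-11.1  -6.7   5.7] q6 99.6
```

```bash
python3 -m inch '[[0.0004,0.0129,-0.0005,0,0,5,0.032],[0.0004,0.0129,0,0,0,5,0.032]]'; python3 -m inch '[[0.0004,0.0129,0,0,0,4,0.032]]'; python3 -m inch '[[0.0004,0.0087,0,0,0,2,0.032]]';  python3 - <<'E'
from h import *
o=robot.get_obs();p=np.array(o['ee_pos'])-[.6172,-.0288,0];R=np.array(o['tool_rot']);print('piv in tool',-R.T@p,'ang',np.degrees(np.arctan2(p[1],p[0])))
to(.5,0,0)
E
```

```text
time: 26.85
ee_pos: [0.6374, 0.1149, 0.0063]
tool_rot: [[0.25, 0.968, -0.01], [0.968, -0.25, -0.004], [-0.006, -0.009, -1.0]]
contact_force: [-7.6, -3.0, 0.3]
finger_gap: 0.0321
grip_force: 3.6
time: 26.98
ee_pos: [0.6509, 0.1132, 0.0064]
tool_rot: [[0.316, 0.949, -0.009], [0.949, -0.316, -0.001], [-0.004, -0.008, -1.0]]
contact_force: [-5.6, -1.2, -1.5]
finger_gap: 0.0323
grip_force: 2.1
time: 27.1
ee_pos: [0.6616, 0.1115, 0.0069]
tool_rot: [[0.348, 0.937, -0.005], [0.937, -0.348, 0.0], [-0.001, -0.004, -1.0]]
contact_force: [-3.5, 1.0, -2.5]
finger_gap: 0.032
grip_force: 1.8
piv in tool [-0.14695094  0.00723076  0.00706495] ang 72.43209797548047
t 27.1 pos [0.6616 0.1115 0.0069] yawY -20.37 move [-0.1608 -0.1127  0.0076] rz None gap 0.032 F [-3.5  1.  -2.5] q6 114.5
```

```bash
python3 -m inch '[[0,0.004,0,0,0,1.5,0.032],[0,0,0,0,0,0,0.032]]'; python3 -m inch '[[0,0.004,0,0,0,1.5,0.032],[0,0,0,0,0,0,0.032]]'
python3 - <<'E'
from h import *
im,d,c=snap('wrist','w8')
im2,d2,c2=snap('scene','s8')
b=np.zeros((420,800,3),'u1');b[:,:560]=im[:,:,::-1]
u,v=map(int,pix(c2,[.63,.03,0]));b[:240,560:]=cv2.resize(im2[v-60:v+60,u-60:u+60,::-1],(240,240),interpolation=cv2.INTER_CUBIC)
cv2.imwrite('pics/c8.png',b)
E
```

```text
time: 27.35
ee_pos: [0.6677, 0.1102, 0.0082]
tool_rot: [[0.371, 0.928, 0.001], [0.928, -0.371, 0.0], [0.0, 0.001, -1.0]]
contact_force: [-1.7, 0.3, -1.3]
finger_gap: 0.0319
grip_force: 0.9
time: 27.6
ee_pos: [0.6716, 0.1088, 0.0084]
tool_rot: [[0.396, 0.918, 0.001], [0.918, -0.396, 0.001], [0.001, 0.001, -1.0]]
contact_force: [-2.1, 2.1, -1.1]
finger_gap: 0.0321
grip_force: 1.0
```

View pics/c8.png

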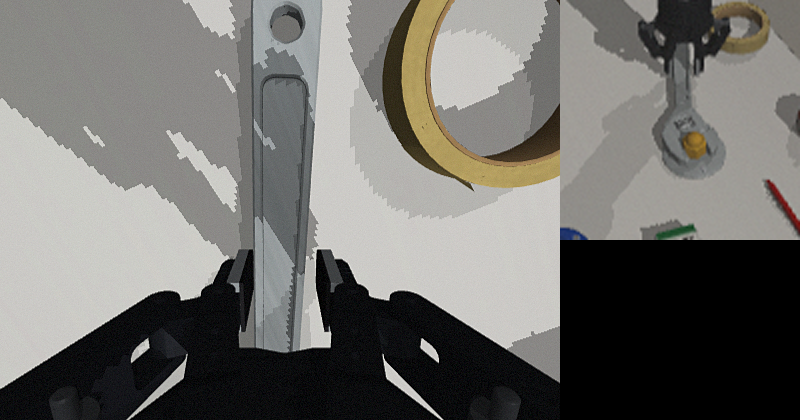

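The wrench is still on the nut and the handle is following the left finger at (240,290). The tape at (480,90) is clear by about 65 px. There is no stop yet, so I continue gently.

```bash
cat > ang.py <<'E'
from h import *
def ang():
    im,d=robot.grab_frame('wrist');c=robot.calibration('wrist');o=robot.get_obs()
    R=np.array(o['tool_rot']);P=cloud(d,c,np.ones(d.shape,bool));q=(P-o['ee_pos'])@R
    m=(P[:,2]>.007)&(P[:,2]<.022)&(q[:,0]>.02)&(q[:,0]<.10)&(abs(q[:,1])<.03);Q=q[m]
    f=np.polyfit(Q[:,0],Q[:,1],1);xa=np.degrees(np.arctan2(R[1,0],R[0,0]))
    print('handle angle',round(xa-np.degrees(np.arctan(f[0])),2),'centre y',np.polyval(f,0).round(4),'n',m.sum(),'F tool',(R.T@o['contact_force']).round(1),'t',round(o['time'],2))
E
python3 -c 'from ang import *;ang()'
python3 -m inch '[[0.0002,0.0052,0,0,0,2,0.032],[0,0,0,0,0,0,0.032]]' | grep force; python3 -c 'from ang import *;ang()'; python3 -m inch '[[0.0002,0.0052,0,0,0,2,0.032],[0,0,0,0,0,0,0.032]]' | grep force; python3 -c 'from ang import *;ang()'
```

```text
handle angle 64.99 centre y -0.0024 n 11361 F tool [ 0.6 -2.1  1.1] t 27.75
contact_force: [-2.5, 2.4, 0.6]
grip_force: 1.4
handle angle 62.87 centre y -0.0025 n 11326 F tool [ 1.  -2.7 -0.9] t 28.05
contact_force: [-2.8, 2.7, 1.7]
grip_force: 1.4
handle angle 58.53 centre y -0.0043 n 11669 F tool [-0.2 -2.6 -0.2] t 28.35
```

The handle has turned about 85°, more than expected, and is nearing the tape. I'll stop, lift and look.

```bash
python3 -m inch '[[0,-0.002,-0.03,0,0,0,0.05],[0,0,-0.05,0,0,0,0.05],[-0.03,0,-0.05,0,0,0,0.05],[-0.04,0,0,0,0,0,0.05],[0,0,0,0,0,0,0.05],[0,0,0,0,0,0,0.05]]' | head -2;  python3 - <<'E'
from nut import *
im,d,c=snap('wrist','w9')
a=58.5-157.5
X,f=fit(im,c,.6172,-.0288);print(X,f)
r=rect(im,c,.625,0.0,.020,a,(450,450),.0003)
u,v=map(int,pix(c,[.6172,-.0288,.02]));print(u,v)
cv2.imwrite('pics/r9.png',r[:,:,::-1])
t=next(iter(robot.cut_out('wrist','masking')),None)
if t: 
    P=cloud(d,c,t['pixels']);print('tape',cv2.minEnclosingCircle(P[P[:,2]>.015][:,:2].astype('f4')),t['bbox'])
E
```

```text
time: 29.1
ee_pos: [0.6475, 0.043, 0.1382]
[ 6.17031779e-01 -2.84771000e-02  4.24280815e+01] 0.14872622891998566
290 286
tape ((0.789795458316803, 0.14933672547340393), 0.047989051789045334) [320.6, 0.2, 455.0, 65.1]
```

View pics/r9.png

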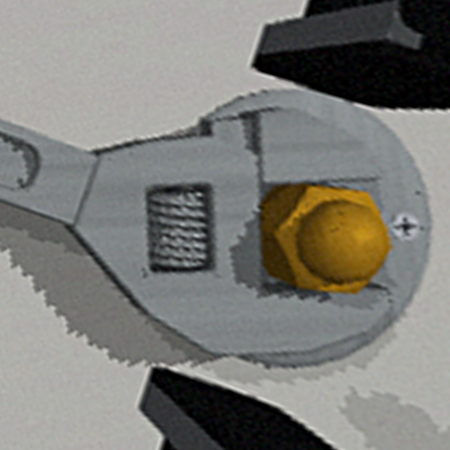

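The jaw faces at rows 179 and 287, set against the worm slot, put the jaw at about 34.5 mm. The hex sits 8° off the jaws. The wrench has cammed over the nut because I turned too fast, and the nut has only turned about 36°. I'll measure the nut's angle more carefully, then lift off, refit, re-close the jaw and turn slowly.

Run:
```python
import nut
from nut import *
im=cv2.imread('pics/w9.png')[:,:,::-1].copy();c=robot.calibration('wrist')
hp=nut.hexpts
for z0 in (.006,.012,.016,.020,.024):
    nut.hexpts=lambda x,y,p,z0=z0:hp(x,y,p,(z0,.028))
    print(z0,*nut.fit(im,c,.6172,-.0288))
# check against handle angle + wrench pose from cloud
_,d=robot.grab_frame('wrist')
P=cloud(d,c,np.ones(d.shape,bool));a=np.radians(58.5);e=np.array([np.cos(a),np.sin(a)]);n=np.array([-e[1],e[0]])
q=P[:,:2]-[.6172,-.0288];s,t=q@e,q@n
m=(P[:,2]>.007)&(P[:,2]<.022)&(s>.08)&(s<.25)&(abs(t)<.03)
f=np.polyfit(s[m],t[m],1);print('handle',58.5+np.degrees(np.arctan(f[0])),'off at .091',np.polyval(f,.091),s[m].max())
to(.6,0,.1)
```

```text
0.006 [ 6.16929866e-01 -2.78627731e-02  4.20751023e+01] 0.1497428537256309
0.012 [  0.61733262  -0.02686452 -16.88552401] 0.09950962803492405
0.016 [ 6.17459926e-01 -2.65848027e-02  4.33324409e+01] 0.10166248056452577
0.02 [  0.61762021  -0.02623598 -15.69962429] 0.12462624088027748
0.024 [  0.61771573  -0.02605299 -15.80440457] 0.1706135629709365
handle 57.32818188676935 off at .091 0.017481614403612507 0.24264960113378523
t 29.25 pos [0.6471 0.044  0.1376] yawY -27.26 move [-0.0607 -0.0218  0.0376] rz None gap 0.0501 F [0.6 0.9 0.8] q6 115.6
```

```bash
python3 -m inch '[[0.0109,-0.0007,0.03,0,0,5.4,0.05],[0,0,0.045,0,0,0,0.05],[0,0,0.04,0,0,0,0.05],[0,0,0.014,0,0,0,0.045],[0,0,0,0,0,0,0.035],[0,0,0,0,0,0,0.02],[0,0,0,0,0,0,0.01],[0,0,0,0,0,0,0.01]]' 80; python3 -m inch '[[0,0,0,0,0,0,0.01],[0,0,-0.005,0,0,0,0.01],[0,0,-0.015,0,0,0,0.01],[0,0,-0.025,0,0,0,0.01],[0,0,-0.015,0,0,0,0.01],[0,0,0,0,0,0,0.01]]';  python3 -c 'from h import *;to(.5727,.0507,.07,20.5)'
```

```text
time: 30.25
ee_pos: [0.6522, 0.0537, 0.0104]
tool_rot: [[0.54, 0.841, 0.002], [0.842, -0.54, 0.001], [0.002, 0.002, -1.0]]
contact_force: [0.3, 1.0, 0.3]
finger_gap: 0.0233
grip_force: 78.9
time: 31.0
ee_pos: [0.6518, 0.0531, 0.07]
tool_rot: [[0.541, 0.841, 0.002], [0.841, -0.541, -0.0], [0.001, 0.002, -1.0]]
contact_force: [0.9, -0.8, -7.7]
finger_gap: 0.0234
grip_force: 79.5
t 31.0 pos [0.6518 0.0531 0.07  ] yawY -32.73 move [-0.0448 -0.0653 -0.0001] rz -53.23 gap 0.0234 F [ 0.9 -0.8 -7.7] q6 121.8
```

```bash
python3 -m inch '[[-0.0224,-0.0327,0,0,0,0,0.01],[-0.0224,-0.0326,0,0,0,0,0.01],[0,0,0,0,0,-10.6,0.01],[0,0,0,0,0,-10.6,0.01],[0,0,0,0,0,-10.6,0.01],[0,0,0,0,0,-10.6,0.01],[0,0,0,0,0,-10.6,0.01],[0,0,0,0,0,0,0.01],[0,0,0,0,0,0,0.01]]';  python3 - <<'E'
import nut
from nut import *
to(.5727,.0507,.07,20.5)
im,d,c=snap('scene','s10')
for z in ((.006,.028),):
    print(*nut.fit(im,c,.613,-.030))
# worm corner in wrist image check: predicted along-handle
im,d,c=snap('wrist','w10');o=robot.get_obs();R=np.array(o['tool_rot'])
col=im[300:360,270:300].mean(1).mean(1);print(col.round().astype(int)[::2])
w=cv2.imread('pics/w4.png');print(w[300:360,270:300].mean(1).mean(1).round().astype(int)[::2])
E
```

```text
time: 32.12
ee_pos: [0.5714, 0.0509, 0.0685]
tool_rot: [[-0.344, 0.939, -0.001], [0.939, 0.344, -0.0], [0.0, -0.001, -1.0]]
contact_force: [0.7, -0.6, -7.1]
finger_gap: 0.0229
grip_force: 79.9
t 32.12 pos [0.5714 0.0509 0.0685] yawY 20.13 move [-0.0006  0.0011 -0.0015] rz -0.37 gap 0.0229 F [ 0.7 -0.6 -7.1] q6 68.6
[ 6.18398887e-01 -2.84219212e-02  3.28121187e+01] 0.7217868338557993
[135 136 107  63 134 134 134 139 141 144 147 147 149 149 150 151 150 149
 131 119 103  92  74  71  78  76  22   8   6   6]
[153 108  79 152 149 148 148 147 147 147 148 148 147 148 148 148 141 119
 108  93  79  77  79  86  90  88  29   9   7   7]
```

```bash
python3 -m inch '[[0.0011,0.0011,0.015,0,0,-0.4,0.01],[0,0,0.019,0,0,0,0.01],[0,0,0,0,0,0,0.01],[0,0,0.006,0,0,0,0.01],[0,0,0.005,0,0,0,0.01],[0,0,0,0,0,0,0.01]]'; python3 -c 'from h import *;to(.5727,.0507,.0125,20.5)'
```

```text
time: 32.98
ee_pos: [0.5723, 0.0517, 0.024]
tool_rot: [[-0.352, 0.936, -0.001], [0.936, 0.352, -0.001], [-0.001, -0.001, -1.0]]
contact_force: [-4.0, -2.8, -6.5]
finger_gap: 0.0229
grip_force: 79.9
t 32.98 pos [0.5723 0.0517 0.024 ] yawY 20.64 move [-0.0011  0.      0.0115] rz 0.14 gap 0.0229 F [-4.  -2.8 -6.5] q6 68.2
```

```bash
python3 -m inch '[[-0.0004,-0.0009,0,0,0,0,0.01],[0,0,0,0,0,0,0.01],[0,0,0,0,0,0,0.01]]' | grep -E 'force|pos'; python3 -m inch '[[0,0,0.006,0,0,0,0.01],[0,0,0.0045,0,0,0,0.01],[0,0,0,0,0,0,0.01]]'| grep -E 'force|pos|time'
```

```text
ee_pos: [0.5721, 0.0516, 0.0243]
contact_force: [-3.2, -2.9, -5.8]
grip_force: 80.0
time: 33.72
ee_pos: [0.5718, 0.0517, 0.0129]
contact_force: [-2.9, -3.3, -6.4]
grip_force: 79.8
```

```bash
python3 -m inch '[[0,0,0.001,0,0,0,0.01],[0,0,0,0,0,0,0.04],[0,0,0,0,0,0,0.05],[0,0,0,0,0,0,0.05],[0,0,-0.03,0,0,0,0.05],[0,0,-0.02,0,0,0,0.02],[-0.0397,-0.0047,0,0,0,0,0],[0,0,0,0,0,-7.5,0],[0,0,0,0,0,-7.5,0],[0,0,0.02,0,0,-7.4,0]]' 60; python3 -m inch '[[0,0,0,0,0,0,0],[0,0,0,0,0,0,0]]' | grep force; python3 -c 'from h import *;to(.5814,.0129,.0228,43)'
```

```text
time: 34.98
ee_pos: [0.5843, 0.0129, 0.0445]
tool_rot: [[-0.686, 0.727, 0.006], [0.727, 0.686, 0.0], [-0.004, 0.004, -1.0]]
contact_force: [0.2, 0.1, -0.0]
finger_gap: -0.0
grip_force: 0.0
contact_force: [-0.1, 0.0, -0.5]
grip_force: 0.0
t 35.23 pos [0.582  0.0131 0.0432] yawY 43.0 move [ 0.0003 -0.0006  0.0204] rz -0.0 gap -0.0002 F [-0.1  0.  -0.5] q6 42.0
```

```bash
python3 -m inch '[[0,0,0.02,0,0,0,0],[0,0,0,0,0,0,0],[0,0,0.002,0,0,0,0],[0,0,0,0,0,0,0],[-0.0036,0,0,0,0,0,0],[-0.0036,0,0,0,0,0,0],[-0.0036,0,0,0,0,0,0]]';python3 -m inch '[[-0.0036,0,0,0,0,0,0],[-0.0036,0,0,0,0,0,0]]'|grep -E "pos|for"; python3 -m inch '[[0,0,-0.0061,0,0,0,0],[0.018,0,0,0,0,0,0],[0,0,0.004,0,0,0,0]]'|grep -E "pos"
python3 -m inch '[[0,0,0.0021,0,0,0,0],[-0.0036,0,0,0,0,0,0],[-0.0036,0,0,0,0,0,0],[-0.0036,0,0,0,0,0,0]]'|grep -E "pos|force"
```

```text
time: 36.1
ee_pos: [0.5888, 0.0062, 0.022]
tool_rot: [[-0.684, 0.73, 0.0], [0.73, 0.684, 0.002], [0.002, 0.002, -1.0]]
contact_force: [-4.4, 3.2, 9.9]
finger_gap: -0.0004
grip_force: 4.9
ee_pos: [0.5937, 0.0011, 0.022]
contact_force: [-4.0, 3.6, 10.1]
grip_force: 5.0
ee_pos: [0.58, 0.0141, 0.0224]
ee_pos: [0.5875, 0.0069, 0.0219]
contact_force: [-7.3, 6.0, 15.8]
grip_force: 8.3
```

```bash
python3 -m inch '[[-0.0036,0,0,0,0,0,0],[-0.0036,0,0,0,0,0,0]]'|grep -E "pos|for"; python3 -m inch '[[0,0,-0.0061,0,0,0,0],[0.018,0,0,0,0,0,0],[0,0,0.004,0,0,0,0]]'|grep -E "pos"
python3 -m inch '[[0,0,0.0023,0,0,0,0],[-0.0036,0,0,0,0,0,0],[-0.0036,0,0,0,0,0,0],[-0.0036,0,0,0,0,0,0]]'|grep -E "pos|force"; python3 -m inch '[[-0.0036,0,0,0,0,0,0],[-0.0036,0,0,0,0,0,0]]'|grep -E "pos|for"
python3 -m inch '[[0.015,0,-0.03,0,0,0,0],[0.04,0,-0.05,0,0,0,0.04],[0.04,0,-0.04,0,0,0,0.08],[0,0,0,0,0,0,0.08],[0,0,0,0,0,0,0.08]]' | grep time
cat > jaw.py <<'E'
import nut
from nut import *
def jaw(x0=.6172,y0=-.0285):
    im,d,c=snap('wrist','j%d'%int(robot.get_obs()['time']*10))
    hp=nut.hexpts
    nut.hexpts=lambda x,y,p:hp(x,y,p,(.014,.028))
    X,f=nut.fit(im,c,x0,y0);nut.hexpts=hp
    print('nut normal mod60',round(X[2]%60,1),X[:2].round(4),round(f,3))
    P=cloud(d,c,np.ones(d.shape,bool));q=P[:,:2]-[x0,y0];rr=np.hypot(*q.T)
    Q=q[(P[:,2]>.0065)&(P[:,2]<.022)&(rr>.10)&(rr<.27)]
    mid=np.median(Q,0);w=mid/np.hypot(*mid)
    for _ in range(6):
        n=np.array([-w[1],w[0]]);t=(Q-mid)@n;S=Q[abs(t)<.017];mid=S.mean(0);w=np.linalg.svd(S-mid,full_matrices=False)[2][0];w*=np.sign(w@mid)
    h=np.degrees(np.arctan2(w[1],w[0]));print('handle',round(h,2),'wrench y mod60',round((h-67.5)%60,2),'offset t',round(float(mid@np.array([-w[1],w[0]])),4),'n',len(S))
    return im,c,h
E
python3 - <<'E'
from jaw import *
jaw();to(.5,0,.1)
E
```

```text
ee_pos: [0.5913, 0.0031, 0.0218]
contact_force: [-11.6, 9.9, 19.6]
grip_force: 9.8
ee_pos: [0.5801, 0.014, 0.0221]
ee_pos: [0.5827, 0.0113, 0.021]
contact_force: [-18.7, 16.4, 31.7]
grip_force: 18.1
ee_pos: [0.5893, 0.0048, 0.0216]
contact_force: [-15.7, 14.1, 26.8]
grip_force: 13.2
time: 39.22
nut normal mod60 44.4 [ 0.6151 -0.0274] 0.213
handle 112.49 wrench y mod60 44.99 offset t 0.0124 n 6175
t 39.27 pos [0.5295 0.0679 0.1379] yawY 43.05 move [-0.0295 -0.0679  0.0379] rz None gap 0.0788 F [-0.2  0.3 -0.4] q6 47.5
```

The jaws are snug and aligned: nut 44.4°, wrench 45.0°, handle at 112.5°. About 40° remains. I'll go to the handle's middle and turn slowly.

```bash
python3 -m inch '[[0.0123,0.0389,0,0,0,0,0.06],[0,0,0.03,0,0,10.2,0.05],[0,0,0.045,0,0,10.3,0.05],[0,0,0.04,0,0,0,0.05],[0,0,0.0145,0,0,0,0.045],[0,0,0,0,0,0,0.036],[0,0,0,0,0,0,0.030],[0,0,0,0,0,0,0.03]]' | grep -E 'time|pos|force|gap'; python3 -c 'from h import *;to(.5495,.1034,.008,22.5)'
python3 -m inch '[[0.0003,0.0039,0,0,0,1.5,0.03],[0.0003,0.0039,0,0,0,1.5,0.03],[0.0003,0.0039,0,0,0,1.5,0.03],[0.0003,0.0039,0,0,0,1.5,0.03]]' | grep -E 'time|pos|force|gap'; python3 -c 'from ang import *;ang()'
```

```text
time: 40.28
ee_pos: [0.5513, 0.1041, 0.0114]
contact_force: [0.1, 0.1, 1.1]
finger_gap: 0.0302
grip_force: 0.0
t 40.27 pos [0.5513 0.1041 0.0114] yawY 22.59 move [ 0.0001 -0.002   0.0034] rz 0.09 gap 0.0302 F [0.1 0.1 1.1] q6 71.6
time: 40.78
ee_pos: [0.5567, 0.107, 0.0089]
contact_force: [-13.6, -10.0, 9.3]
finger_gap: 0.0299
grip_force: 8.3
handle angle 110.41 centre y -0.0019 n 11316 F tool [ -5.8 -15.2  -9.5] t 40.83
```

```bash
python3 -m inch '[[0,0,-0.001,0,0,0,0.03],[0,0,0,0,0,0,0.03],[0,0,0,0,0,0,0.03]]' | grep -E 'time|pos|force|gap'; python3 -c 'from ang import *;ang()'; python3 -m inch '[[0.0003,0.0039,0,0,0,1.5,0.03],[0,0,0,0,0,0,0.03],[0,0,0,0,0,0,0.03]]' | grep -E 'time|pos|force|gap'; python3 -c 'from ang import *;ang()'
```

```text
time: 41.2
ee_pos: [0.5588, 0.1081, 0.0092]
contact_force: [-7.8, -7.2, 0.3]
finger_gap: 0.0301
grip_force: 4.7
handle angle 109.52 centre y -0.0018 n 11263 F tool [-4.  -9.3  0.5] t 41.25
time: 41.62
ee_pos: [0.5621, 0.109, 0.0092]
contact_force: [-8.7, -8.5, 1.0]
finger_gap: 0.0298
grip_force: 5.3
handle angle 108.21 centre y -0.0019 n 11268 F tool [ -5.4 -10.3  -1.6] t 41.67
```

```bash
python3 -m inch '[[0,-0.003,0,0,0,0,0.04],[0,0,-0.04,0,0,0,0.05],[-0.02,0,-0.05,0,0,0,0.06],[-0.04,0,-0.04,0,0,0,0.08],[0,0,0,0,0,0,0.08],[0,0,0,0,0,0,0.08]]' | grep time
python3 - <<'E'
from jaw import *
im,c,h=jaw();to(.5,0,.1)
# gap: rectified column profile along wrench y at x=-10..10 -> print row profile left of nut near throat & slot
r=rect(im,c,.6172,-.0285,.0195,h-157.5,(480,400),.00025)
hsv=cv2.cvtColor(r,cv2.COLOR_RGB2HSV);br=(hsv[...,1]>140)&(hsv[...,0]>8)&(hsv[...,0]<35)
v,u=np.nonzero(br);print('brass rows mm',(200-np.percentile(v,[1,99]))*.25,'cols',(np.percentile(u,[1,99])-240)*.25)
g=r.mean(2)
for x in (-38,-44.5,13,16): print('x',x,[(round((200-i)*.25,1),int(g[i-1:i+2,int(240+x/.25)-2:int(240+x/.25)+3].mean())) for i in range(96,312,6)])
E
```

```text
time: 42.42
nut normal mod60 46.4 [ 0.6152 -0.0271] 0.092
handle 109.45 wrench y mod60 41.95 offset t 0.0119 n 6135
t 42.48 pos [0.5796 0.0539 0.1399] yawY 15.1 move [-0.0313 -0.0909  0.04  ] rz None gap 0.0801 F [-1.   0.1 -1.1] q6 73.9
brass rows mm [ 14. -17.] cols [-19.25  17.75]
x -38 [(26.0, 122), (24.5, 120), (23.0, 126), (21.5, 123), (20.0, 119), (18.5, 104), (17.0, 36), (15.5, 46), (14.0, 82), (12.5, 47), (11.0, 94), (9.5, 40), (8.0, 104), (6.5, 41), (5.0, 109), (3.5, 34), (2.0, 116), (0.5, 42), (-1.0, 107), (-2.5, 33), (-4.0, 94), (-5.5, 44), (-7.0, 35), (-8.5, 78), (-10.0, 121), (-11.5, 125), (-13.0, 117), (-14.5, 119), (-16.0, 122), (-17.5, 121), (-19.0, 128), (-20.5, 127), (-22.0, 129), (-23.5, 122), (-25.0, 122), (-26.5, 121)]
x -44.5 [(26.0, 119), (24.5, 123), (23.0, 126), (21.5, 121), (20.0, 117), (18.5, 115), (17.0, 17), (15.5, 47), (14.0, 70), (12.5, 98), (11.0, 74), (9.5, 88), (8.0, 81), (6.5, 71), (5.0, 104), (3.5, 62), (2.0, 101), (0.5, 59), (-1.0, 115), (-2.5, 56), (-4.0, 108), (-5.5, 85), (-7.0, 55), (-8.5, 76), (-10.0, 110), (-11.5, 122), (-13.0, 118), (-14.5,
[... 350 characters left out ...]
.0, 91), (-2.5, 90), (-4.0, 95), (-5.5, 96), (-7.0, 105), (-8.5, 99), (-10.0, 93), (-11.5, 86), (-13.0, 73), (-14.5, 69), (-16.0, 89), (-17.5, 137), (-19.0, 134), (-20.5, 132), (-22.0, 136), (-23.5, 135), (-25.0, 127), (-26.5, 136)]
x 16 [(26.0, 123), (24.5, 121), (23.0, 124), (21.5, 116), (20.0, 122), (18.5, 124), (17.0, 125), (15.5, 115), (14.0, 130), (12.5, 132), (11.0, 127), (9.5, 127), (8.0, 129), (6.5, 119), (5.0, 112), (3.5, 89), (2.0, 74), (0.5, 82), (-1.0, 86), (-2.5, 89), (-4.0, 94), (-5.5, 97), (-7.0, 89), (-8.5, 94), (-10.0, 84), (-11.5, 129), (-13.0, 154), (-14.5, 110), (-16.0, 88), (-17.5, 134), (-19.0, 134), (-20.5, 133), (-22.0, 128), (-23.5, 139), (-25.0, 153), (-26.5, 160)]
```

The wrench went 3° further while the nut stayed put at about 10–15 N on the handle, or 1.5–2 N m. That is far above the nut's 0.35 N m, so the nut is at its stop, and the earlier slip happened after it had been reached. I'll snug the jaw once more and finish with one gentle firm push to confirm.

```bash
python3 -m inch '[[-0.0393,-0.0064,0,0,0,0,0.04],[0,0,0.03,0,0,-9,0],[0,0,0.03,0,0,-9,0],[0,0,0.03,0,0,-8.8,0],[0,0,0.027,0,0,0,0],[0,0,0,0,0,0,0],[0,0,0,0,0,0,0],[0,0,0.0018,0,0,0,0]]'|grep -E 'time|pos|force'; python3 -m inch '[[-0.0036,0,0,0,0,0,0],[-0.0036,0,0,0,0,0,0]]'|grep -E 'pos|force'; python3 -m inch '[[-0.0036,0,0,0,0,0,0],[-0.0036,0,0,0,0,0,0]]'|grep -E 'time|pos|force'
```

```text
time: 43.48
ee_pos: [0.5842, 0.0141, 0.0217]
contact_force: [0.9, -1.5, 2.6]
grip_force: 0.6
ee_pos: [0.5869, 0.011, 0.0221]
contact_force: [-5.3, 6.1, 8.9]
grip_force: 4.2
time: 43.98
ee_pos: [0.5939, 0.0033, 0.0222]
contact_force: [-2.5, 2.9, 4.9]
grip_force: 2.3
```

```bash
python3 -m inch '[[0,0,-0.006,0,0,0,0],[0.0155,0,0,0,0,0,0],[0,0,0.0066,0,0,0,0],[-0.0036,0,0,0,0,0,0],[-0.0036,0,0,0,0,0,0]]'|grep -E 'pos|force'; python3 -m inch '[[-0.0036,0,0,0,0,0,0],[-0.0036,0,0,0,0,0,0]]'|grep -E 'time|pos|force'
python3 -m inch '[[0.015,0,-0.03,0,0,0,0],[0.04,0,-0.05,0,0,0,0.04],[0.04,0,-0.04,0,0,0,0.08],[0,0,0,0,0,0,0.08],[0,0,0,0,0,0,0.08]]' | grep time
python3 - <<'E'
from jaw import *
im,c,h=jaw();to(.5,0,.1)
h=np.radians(h);e=np.array([np.cos(h),np.sin(h)]);n=np.array([-e[1],e[0]])
to(*(np.array([.6172,-.0285])+.1478*e+.012*n),.0085,np.degrees(h)-90)
E
```

```text
ee_pos: [0.5841, 0.0137, 0.0207]
contact_force: [-11.4, 13.5, 16.8]
grip_force: 11.0
time: 44.85
ee_pos: [0.5894, 0.0079, 0.0219]
contact_force: [-11.9, 11.8, 18.4]
grip_force: 9.0
time: 45.48
nut normal mod60 44.0 [ 0.6153 -0.0275] 0.219
handle 109.61 wrench y mod60 42.11 offset t 0.0122 n 6077
t 45.52 pos [0.5302 0.0732 0.1388] yawY 41.86 move [-0.0344 -0.0713  0.0389] rz None gap 0.0791 F [-0.1 -0.4 -0. ] q6 49.2
t 45.52 pos [0.5302 0.0732 0.1388] yawY 41.86 move [0.0075 0.042  0.1303] rz 22.25 gap 0.0791 F [-0.1 -0.4 -0. ] q6 49.2
```

```bash
python3 -m inch '[[0.0075,0.042,0,0,0,0,0.06],[0,0,0.03,0,0,10.5,0.05],[0,0,0.05,0,0,10.5,0.05],[0,0,0.04,0,0,1.2,0.05],[0,0,0.0105,0,0,0,0.045],[0,0,0,0,0,0,0.03],[0,0,0,0,0,0,0.03]]' | grep -E 'time|force'; python3 -c 'from ang import *;ang()'
for i in 1; do python3 -m inch '[[0,0.003,0,0,0,1,0.03],[0,0,0,0,0,0,0.03],[0,0,0,0,0,0,0.03]]'|grep pos; python3 -c 'from ang import *;ang()';python3 -m inch '[[0,0.002,0,0,0,0.7,0.03],[0,0,0,0,0,0,0.03],[0,0,0,0,0,0,0.03]]'|grep pos; python3 -c 'from ang import *;ang()';python3 -m inch '[[0,0.002,0,0,0,0.7,0.03],[0,0,0,0,0,0,0.03],[0,0,0,0,0,0,0.03],[0,0,0,0,0,0,0.03],[0,0,0,0,0,0,0.03]]'|grep pos; python3 -c 'from ang import *;ang()'; done
```

```text
time: 46.4
contact_force: [-0.3, 0.5, 0.9]
grip_force: 0.0
handle angle 109.71 centre y -0.0011 n 10939 F tool [-0.2  0.8 -0.4] t 46.45
ee_pos: [0.559, 0.1082, 0.0099]
handle angle 109.57 centre y -0.0018 n 11126 F tool [-1.1 -4.2 -2.6] t 46.88
ee_pos: [0.5592, 0.1083, 0.0092]
handle angle 109.51 centre y -0.0018 n 11227 F tool [-1.5 -7.  -5.3] t 47.3
ee_pos: [0.5598, 0.1085, 0.009]
handle angle 109.17 centre y -0.002 n 11264 F tool [-2.5 -9.8 -6.7] t 47.98
```

The handle holds at 109.5° against 7 N (1 N m, three times the nut's running torque), so the nut is at its stop. I'll release, retreat, check and hand in.

```bash
python3 -m inch '[[0,-0.003,0,0,0,0,0.04],[0,0,0,0,0,0,0.05],[0,0,-0.04,0,0,0,0.05],[0,0,-0.05,0,0,0,0.05],[0,0,-0.05,0,0,0,0.06],[0,0,0,0,0,0,0.06],[0,0,0,0,0,0,0.06]]' | grep -E 'time|pos|contact'
python3 - <<'E'
from jaw import *
im,d,c=snap('wrist','end');P=cloud(d,c,np.ones(d.shape,bool));q=P[:,:2]-[.6172,-.0285];a=np.radians(109.5);e=np.array([np.cos(a),np.sin(a)])
for lo in (.10,.16,.22):
    s=q@e;t=q@np.array([-e[1],e[0]]);m=(s>lo)&(s<lo+.03)&(abs(t-.012)<.006);print(lo,np.median(P[m,2]).round(4),m.sum())
robot.sign_off()
E
```

```text
time: 48.85
ee_pos: [0.561, 0.109, 0.1496]
contact_force: [-1.0, 0.2, 0.4]
0.1 0.0118 356
0.16 0.2389 1589
0.22 0.0108 495
the job is handed in; nothing more can be done
```

The job is handed in at 49 s: the nut held firm against about 1 N m on the snugged wrench, three times its turning torque, so I take it to be at its stop; the wrench lies flat on it. The wrench slipped on the nut once because I turned too fast, so I refitted it and re-closed the jaws. My images put the nut's turn at about 28–36°, not the full 1.3 rad (74°), so the stop rests on that resistance and not on a measured angle.

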